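# Load the carousel pot and hold it at the pointer

## Robot

A 6-joint arm with a two-finger parallel gripper is mounted at the origin on a cart in front of the work surface, level with it; the furniture and walls round the work are solid. World frame = base frame: x ahead of the robot, y to its left, z up, the work surface at z = 0. Lengths are in m, angles in rad, forces in N, time in s.
With the tool pointing down it reaches from about 0.375 to 0.975 m from the base axis. Payload 3.8 kg.
Tool frame: the origin (TCP) lies midway between the tips of the shut fingers; the grasp point (between the pads) lies 19 mm behind it; z points along the fingers, y is the line along which they close (so a half turn about z gives the same grasp; the last joint's range is limited). The gripper opens to 85 mm and grips with 20 to 120 N. Pads are 22 mm wide; open, the fingers measure 114 mm over their backs; the gripper's body (76 mm by 85 mm) begins 54 mm behind the grasp point. The pads swing forward as they close: fully open they stand 13 mm farther back than shut.
Start: joints at [-1.381, 0.264, 1.604, -0, 1.274, -0.037], TCP at [0.152, -0.658, 0.231] pointing down, gripper open.
Joint ranges: [-2.63, 2.63], [-0.94, 2.18], [0.31, 2.57], [-1.31, 4.45], [0, 2.66], [-2.55, 2.55]. Speed limits (rad/s): [2.57, 2.57, 3.14, 3.14, 3.14, 3.14].

## Interface

Orientations are given as a rotation vector (axis times angle).
In Python, from workcell import status, read_camera, workorder, masks_of gives the robot as it stands.
- The arm moves only by the tool drive_tool, never from a script. Its argument "rows" is a list of rows, each a list of 7 numbers: the turn, a rotation vector about the tool's x, y, z in degrees, then the shift along the tool's x, y, z in m, then the opening, from 0 (shut) to 1 (fully open). In form: [[ax, ay, az, tx, ty, tz, claw], ...]. A call has 1 to 8 rows; each row shifts and turns the commanded pose from where the row before left it, along the tool's axes as they then stand; what a row does not reach is not made up. A row lasts 1/12 s, in which the tool goes at most 41.7 mm and 7.16 degrees, less where a joint would pass 70% of its speed; a pose out of reach is approached as far as the arm can. A call is refused whole if a number of a shift passes 0.0417 or a number of a turn 7.16, either way. A call with a gripper value outside its range is refused whole. The fingers move at their own pace and stop on an object; "force" is the grip in N (left out, the last holds). Time passes only in rows, so rows that do not move let the fingers close. It gives the time, the measured TCP pose, the force, the opening and the grip force at its end, in the units of the state.
- status.read_state(): the state, without advancing time (a new reading comes with each control period).
- read_camera(name): name is "scene" or "top"; returns a dict with "color" (384x512x3 uint8, red, green, blue), "intrinsics" (3x3 intrinsics, pixels), "world_from_camera" (4x4, takes a point from camera to world coordinates). Camera axes: x right, y up, looking along -z (the intrinsics and any distortion apply to the point x, -y, -z); pixel columns grow to the right and rows downward; lengths in m; the calibration is good to about 2 mm. A picture is of the moment at which its call begins. There is no depth.
- workorder.finish_job(): hands the job in; it is judged then, once.
Trained networks look in a picture, given as the dict that the camera call returned (one of the last four; its "shot" number tells which), for a name from the list of things; names that differ only in an ending like _2 or _b are one class to them, and where a whole thing is asked for, a point or a joint stands for the part that bears it (a point fixed in the world has none). Each returns a list of dicts, best first, with "score" (0 to 1); they miss things now and then, are a little off and sometimes report something else, mostly with a low value. They report only what shows in the picture. A call takes as long as a camera call. They do not tell look-alikes from the thing itself.
- masks_of(picture, name): "mask" (384x512 bool, what is visible of it) and "bbox" ([left, top, right, bottom] in pixels, round what is visible of it).
The state is a dict: "time": time; "q": joint angles; "joint_vel": joint speeds; "joint_torque": joint torques, N m; "tool_pos": TCP position; "tcp_rot": TCP orientation; "wrist_force": force on the tool from outside, world axes, zero at the start; "torque": the same for the moment, N m; "width": opening from 0.0 (shut) to 1.0 (fully open); "grip_force": force on a finger pad.
Only numpy, scipy, OpenCV 4.12 (cv2) and the standard library are available. Lean on these libraries where they do the work, as an engineer would, in place of code of your own. Each camera call takes 0.05 s, during which the arm holds its last target. There are 200 camera calls.

## Task

Pick up the small tray by its upright handle and tip its three metal blanks into the open pot on the carousel while the carousel stays where it stands, then set the tray down upright on the worktop. Then take the carousel by its centre handle and turn it until the pot stands right over the pointer that sticks out of the base. The carousel springs back when let go, so finish with the gripper still holding the handle and keeping it still there; leave everything else on the worktop alone.

Things in the scene. Friction and masses are not known exactly. Their poses are not given: they have to be found in the camera images.
- tray: Loose aluminium tray 60 (x) x 130 (y) mm, 0.1-0.16 kg; floor 3 mm, walls 22 mm high, 3 mm thick. Its -y end is open: the pouring lip is the floor edge at y = -65 mm. Black upright handle blade at the other end: centre y = +71 mm, 40 mm wide (x), 12 mm thick (y), top at 67 mm. Origin: centre of underside, z up. Blanks slide off past about 25 degrees of tilt, freely at 45.
- blank_0: One of three equal steel blanks, short cylinders 22 mm in diameter and 14 mm high, 25 g, standing on end in the tray. Origin: centre of the underside; z along its axis.
- blank_1: One of three equal steel blanks, short cylinders 22 mm in diameter and 14 mm high, 25 g, standing on end in the tray. Origin: centre of the underside; z along its axis.
- blank_2: One of three equal steel blanks, short cylinders 22 mm in diameter and 14 mm high, 25 g, standing on end in the tray. Origin: centre of the underside; z along its axis.
- carousel_base: Fixed base of the carousel on the worktop, dark round foot 150 mm in diameter. A flat pointer bar, 22 mm wide and 6 mm high, sticks out along its own -x (roughly toward the robot) with its point 161 mm from the axis. Origin: on the turning axis at the worktop; z up.
- carousel (a joint): Angle of the platter (disc, 260 mm diameter, top face 24 mm above the worktop) about the base's vertical axis. 0: pot over the pointer; positive counterclockwise from above. Starts at -1.5 to -0.75 (pot on the robot's left). A weak spring pulls it to about -1.1, friction holds it near there; let go at 0 it swings back. Turning takes up to 0.11 N m.
- pot: Open round steel pot fixed on the platter, its only open vessel (beside it, 85 mm from the turning axis, stand a lidded jar, top at 116 mm, and a brown bottle, top at 134 mm). Rim diameter 100 mm, wall 3 mm, 50 mm high; rim 74 mm above the worktop. Its centre is 78 mm from the turning axis. Origin: centre of its underside; turns with the platter.
- hub_handle: Black upright bar on a post at the middle of the carousel, fixed to the platter: 14 mm thick (its x), 64 mm long (its y), 36 mm high, from 100 to 136 mm above the worktop. Origin: centre of its underside, on the turning axis. It turns with the platter; at joint value 0 its x lies along the pointer.
- cast: Bystander: white plaster dental cast, 63x77x31 mm, loose. Origin: centre of its underside.
- carver: Bystander: thin steel carving tool, 8x150x8 mm, loose. Origin: centre of its underside.
- tape_roll: Bystander: roll of tan tape, 103x101x25 mm, loose, lying flat. Origin: centre of its underside.
- wax_carton: Bystander: flat carton, 76x140x30 mm, loose. Origin: centre of its underside.
- pliers: Bystander: pliers, 47x124x12 mm, loose, lying flat. Origin: centre of its underside.
- denture: Bystander: denture, 63x76x16 mm, loose. Origin: centre of its underside.
Things that resemble listed ones, but are neither listed nor needed, are in the scene too. Leave any orange or yellow look-alike of the tray alone.

How it is judged:
By the outcome, as a careful person would: the job done as asked, in the order asked, and still so for the second after the job is handed in, while the arm keeps its last pose, push and grip.
It also fails if it takes over 58 s, if anything falls off the work surface, if the arm or the gripper's body presses on something with over 40 N, if the wrist force passes 120 N, or if a joint passes its speed limit or range.

## Working session

There is one attempt and no reset: what is moved stays moved. The work goes in short steps, Python scripts to look and compute and a tool call to move; the robot and the scene stay as the last step left them, time stands still between calls to the robot, and variables do not carry over. Pictures are saved under pics/ and viewed, at most 12 in all, crops included, and the job is handed in when it is done.

Besides the shell and the picture viewer there is one more tool, called after ">>>" by a JSON object that holds its "method" and its "body". drive_tool: Moves the arm, as the interface text tells. Its arguments: {"type":"object","properties":{"rows":{"type":"array"},"force":{"type":"number"}},"required":["rows"]}

```bash
mkdir -p pics; ls; cat > h.py <<'E'
import numpy as np,cv2
from workcell import status, read_camera, workorder, masks_of
def save(p,n): cv2.imwrite('pics/'+n,p["color"][:,:,::-1])
def ray(p,u,v,z):
    K=np.array(p["intrinsics"]);T=np.array(p["world_from_camera"])
    d=np.linalg.inv(K)@np.array([u,v,1.]);d=T[:3,:3]@np.array([d[0],-d[1],-d[2]])
    o=T[:3,3];return (o+d*(z-o[2])/d[2])
def proj(p,X):
    K=np.array(p["intrinsics"]);T=np.array(p["world_from_camera"])
    c=T[:3,:3].T@(np.array(X)-T[:3,3]);c=K@np.array([c[0],-c[1],-c[2]]);return c[:2]/c[2]
E
python3 - <<'E'
from h import *
np.set_printoptions(precision=4,suppress=True)
a=read_camera("top");b=read_camera("scene")
save(a,"top0.png");save(b,"scene0.png")
print(a.keys(),a["world_from_camera"],a["intrinsics"],b["world_from_camera"])
for n in ["tray","blank_0","pot","hub_handle","carousel_base"]:
    for p,pn in((a,"top"),(b,"scene")):
        for m in masks_of(p,n)[:4]:
            ys,xs=np.nonzero(m["mask"]);print(n,pn,round(m["score"],2),m["bbox"],xs.mean().round(1),ys.mean().round(1))
print(status.read_state())
E
```

```text
pics
dict_keys(['color', 'intrinsics', 'world_from_camera', 'shot']) [[-0.0083  0.9963 -0.0858  0.4084]
 [-0.9997 -0.0104 -0.0238  0.144 ]
 [-0.0246  0.0855  0.996   1.3185]
 [ 0.      0.      0.      1.    ]] [[364.4222   0.     258.7027]
 [  0.     364.4222 188.1863]
 [  0.       0.       1.    ]] [[-0.6511  0.308  -0.6937 -0.7713]
 [-0.759  -0.2624  0.5958  1.2661]
 [ 0.0014  0.9145  0.4046  0.856 ]
 [ 0.      0.      0.      1.    ]]
tray top 0.84 [107.3, 168.4, 131.9, 211.9] 121.5 191.4
tray top 0.74 [164.9, 192.2, 189.9, 240.0] 177.8 214.4
tray top 0.66 [216.2, 169.5, 256.1, 188.4] 233.0 177.7
tray scene 0.94 [215.1, 210.6, 249.1, 226.6] 228.8 218.2
tray scene 0.87 [125.7, 235.8, 159.9, 273.9] 141.2 255.8
tray scene 0.78 [193.7, 226.3, 223.8, 262.5] 207.0 244.8
tray scene 0.52 [256.3, 162.4, 319.9, 210.7] 286.0 191.0
pot top 0.63 [277.8, 167.2, 309.1, 196.5] 294.4 182.0
pot scene 0.98 [262.1, 186.6, 291.0, 205.0] 275.8 195.4
hub_handle top 0.48 [310.9, 165.9, 322.4, 183.5] 317.6 172.2
hub_handle scene 0.66 [279.9, 169.9, 294.3, 183.7] 285.6 174.1
carousel_base top 0.68 [277.6, 139.4, 353.0, 220.8] 314.4 177.0
carousel_base scene 0.75 [257.7, 164.7, 316.7, 215.0] 286.1 190.9
{'time': 0.6, 'q': array([-1.3808,  0.2639,  1.604 , -0.    ,  1.2737, -0.0369]), 'joint_vel': array([ 0.0015, -0.0012,  0.0009, -0.0008, -0.0005,  0.0004]), 'joint_torque': array([ -0.0001, -51.464 , -36.7456,   0.0001,   0.0012,   0.    ]), 'tool_pos': array([ 0.1518, -0.6577,  0.2313]), 'tcp_rot': array([ 3.1214,  0.3556, -0.    ]), 'wrist_force': array([-0.2022,  0.1992,  0.0307]), 'torque': array([0.0182, 0.0026, 0.064 ]), 'grip_force': 0.0, 'width': 1.0007780113822438}
```

View pics/top0.png

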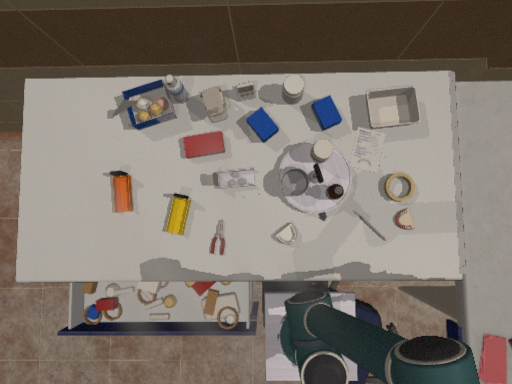

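View pics/scene0.png

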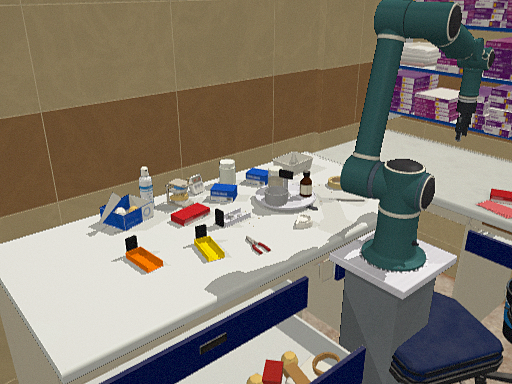

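The top view shows the target tray at about (236,179), with its handle at the left end and its lip facing right. The pot is at (294,182), the hub handle at (318,173), and the pointer tip at about (323,216). Next I'll zoom in.

```bash
python3 - <<'E'
from h import *
p=read_camera("top");c=p["color"][135:225,208:358,::-1]
cv2.imwrite('pics/c1.png',cv2.resize(c,None,fx=5.3,fy=5.3,interpolation=cv2.INTER_CUBIC))
s=read_camera("scene");c=s["color"][155:235,205:325,::-1]
cv2.imwrite('pics/c2.png',cv2.resize(c,None,fx=6.5,fy=6.5,interpolation=cv2.INTER_CUBIC))
E
```

```text
(no output)
```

View pics/c1.png

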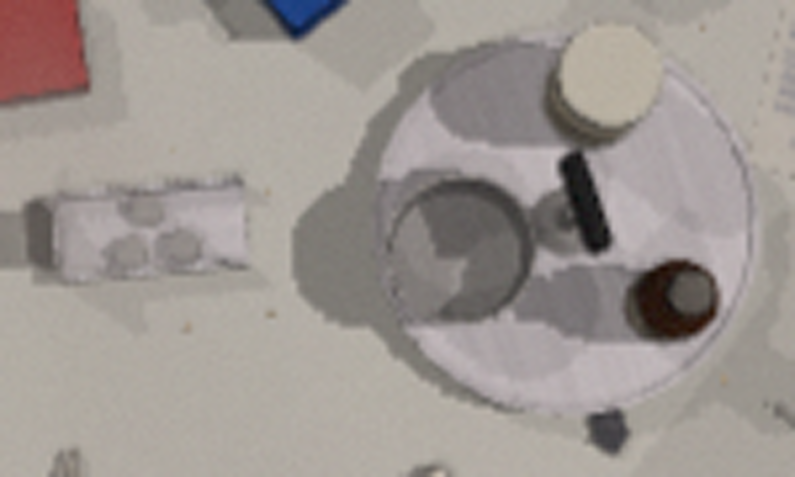

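View pics/c2.png

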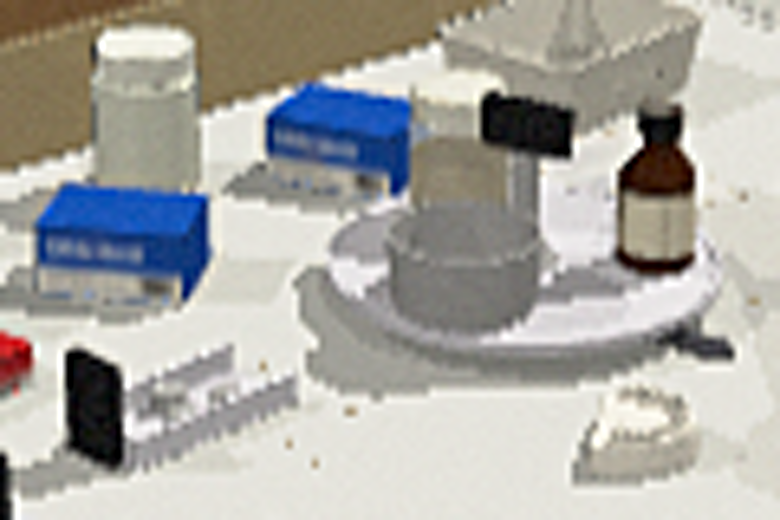

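```bash
cat > m.py <<'E'
from h import *
np.set_printoptions(precision=4,suppress=True)
p=read_camera("top");s=read_camera("scene")
f=lambda u,v,z:ray(p,208+u/5.3-.4,135+v/5.3-.4,z)
g=lambda u,v,z:ray(s,205+u/6.5-.4,155+v/6.5-.4,z)
print("lip floor edge mid",f(246,226,.003), "lip corners",f(244,183,.022),f(246,267,.022))
print("handle top TL/BL",f(25,198,.067),f(28,268,.067))
print("scene handle top corners",g(70,350,.067),g(122,372,.067))
print("tray wall back corners",f(57,190,.022),f(62,284,.022))
print("pot",f(459,249,.074),"scene",g(467,225,.074))
print("hub",f(584,203,.136),f(572,155,.136),f(598,250,.136))
print("ptr",f(608,455,.006), "disc",f(567,225,.024), f(383,225,.024),f(752,225,.024))
ct=f(567,225,.024);print(np.linalg.norm(f(459,249,.074)-ct))
E
python3 m.py
```

```text
lip floor edge mid [0.5618 0.1921 0.003 ] lip corners [0.5889 0.1925 0.022 ] [0.5317 0.1916 0.022 ]
handle top TL/BL [0.5744 0.3345 0.067 ] [0.5283 0.3324 0.067 ]
scene handle top corners [0.567  0.3358 0.067 ] [0.5244 0.33   0.067 ]
tray wall back corners [0.5856 0.3195 0.022 ] [0.5215 0.3161 0.022 ]
pot [0.537  0.0519 0.074 ] scene [0.5394 0.0491 0.074 ]
hub [ 0.5581 -0.0207  0.136 ] [ 0.588 -0.014  0.136] [ 0.529  -0.0286  0.136 ]
ptr [ 0.4033 -0.0511  0.006 ] disc [ 0.5576 -0.0245  0.024 ] [0.559 0.099 0.024] [ 0.5562 -0.1482  0.024 ]
0.09360202910187418
```

```bash
cat >> h.py <<'E'
from scipy.spatial.transform import Rotation as R
np.set_printoptions(precision=4,suppress=True)
def plan(pos,yaw,tilt=0.,tax=(1,0,0),cmd=None):
    """remaining move to pose (tool down, x at yaw deg, then tilted about tool x by tilt deg)"""
    s=status.read_state();A=R.from_rotvec(s["tcp_rot"]);x=np.array(s["tool_pos"])
    y=np.radians(yaw)
    B=R.from_matrix(np.array([[np.cos(y),np.sin(y),0],[np.sin(y),-np.cos(y),0],[0,0,-1]]).T.T)*R.from_rotvec(np.radians(tilt)*np.array(tax))
    print("t",s["time"],"pos",x,"q",s["q"],"F",s["wrist_force"],"w",s["width"],"g",s["grip_force"])
    print("turn deg (tool)",np.degrees((A.inv()*B).as_rotvec()),"shift (tool)",A.inv().apply(np.array(pos)-x))
E
python3 - <<'E'
from h import *
def Rq(q):return R.from_euler('ZYZYZ',[q[0],q[1]+q[2],q[3],q[4],q[5]])
s=status.read_state();C=Rq(s["q"]).inv()*R.from_rotvec(s["tcp_rot"]);print("C",C.as_euler('ZYZ',degrees=True))
for yaw in (4.2,184.2):
  y=np.radians(yaw)
  B=R.from_matrix(np.array([[np.cos(y),np.sin(y),0],[np.sin(y),-np.cos(y),0],[0,0,-1]]))
  for th in (0,25,50,60):
    T=R.from_rotvec(np.radians(th)*np.array([np.cos(np.radians(4.2)),np.sin(np.radians(4.2)),0]))*B
    for q1,q23 in((.5,1.9),(.1,1.7),(.1,2.0)):
      W=R.from_euler('ZY',[q1,q23]).inv()*T*C.inv();e=W.as_euler('ZYZ',degrees=True)
      print(yaw,th,q1,q23,e)
E
python3 - <<'E'
import sys;sys.path.insert(0,'.')
from h import *
plan((0.50,-0.2,0.27),4.2)
plan((0.55,0.328,0.16),4.2)
E
```

```text
t 0.8 pos [ 0.1518 -0.6577  0.2313] q [-1.3809  0.2639  1.604   0.      1.2737 -0.0369] F [ 0.1479 -0.7622 -0.9702] w 1.0028413839202992 g 0.0
turn deg (tool) [ 0.0033 -0.0012  8.7922] shift (tool) [ 0.4422 -0.3677 -0.0387]
t 0.8 pos [ 0.1518 -0.6577  0.2313] q [-1.3809  0.2639  1.604   0.      1.2737 -0.0369] F [ 0.1479 -0.7622 -0.9702] w 1.0028413839202992 g 0.0
turn deg (tool) [ 0.0033 -0.0012  8.7922] shift (tool) [ 0.6096 -0.871   0.0713]Traceback (most recent call last):
  File "<stdin>", line 3, in <module>
  File "<stdin>", line 2, in Rq
  File "scipy/spatial/transform/_rotation.pyx", line 1413, in scipy.spatial.transform._rotation.Rotation.from_euler
ValueError: Expected axis specification to be a non-empty string of upto 3 characters, got ZYZYZ
```

```bash
python3 - <<'E'
from h import *
def Rq(q):return R.from_euler('ZYZ',[q[0],q[1]+q[2],q[3]])*R.from_euler('YZ',[q[4],q[5]])
s=status.read_state();C=Rq(s["q"]).inv()*R.from_rotvec(s["tcp_rot"]);print("C",C.as_euler('ZYZ',degrees=True))
for yaw in (4.2,184.2):
  y=np.radians(yaw)
  B=R.from_matrix(np.array([[np.cos(y),np.sin(y),0],[np.sin(y),-np.cos(y),0],[0,0,-1]]))
  for th in (0,25,50,60):
    T=R.from_rotvec(np.radians(th)*np.array([np.cos(np.radians(4.2)),np.sin(np.radians(4.2)),0]))*B
    for q1,q23 in((.5,1.9),(.1,1.7),(.1,2.0)):
      W=R.from_euler('ZY',[q1,q23]).inv()*T*C.inv();e=W.as_euler('ZYZ',degrees=True)
      print(yaw,th,q1,q23,e)
E
```

```text
C [90.  0.  0.]
4.2 0 0.5 1.9 [  0.      71.138  114.4479]
4.2 0 0.1 1.7 [ 0.     82.5972 91.5296]
4.2 0 0.1 2.0 [ 0.     65.4084 91.5296]
4.2 25 0.5 1.9 [ 25.6527  62.7087 104.2211]
4.2 25 0.1 1.7 [25.212  82.6483 88.2399]
4.2 25 0.1 2.0 [27.2746 67.2063 80.3919]
4.2 50 0.5 1.9 [54.0477 59.4812 90.2719]
4.2 50 0.1 1.7 [50.3426 84.0824 85.2894]
4.2 50 0.1 2.0 [53.0513 73.3761 71.554 ]
4.2 60 0.5 1.9 [65.6209 59.946  84.4204]
4.2 60 0.1 1.7 [60.3471 84.989  84.3343]
4.2 60 0.1 2.0 [62.7942 76.7563 69.0365]
184.2 0 0.5 1.9 [  0.      71.138  -65.5521]
184.2 0 0.1 1.7 [ -0.      82.5972 -88.4704]
184.2 0 0.1 2.0 [  0.      65.4084 -88.4704]
184.2 25 0.5 1.9 [ 25.6527  62.7087 -75.7789]
184.2 25 0.1 1.7 [ 25.212   82.6483 -91.7601]
184.2 25 0.1 2.0 [ 27.2746  67.2063 -99.6081]
184.2 50 0.5 1.9 [ 54.0477  59.4812 -89.7281]
184.2 50 0.1 1.7 [ 50.3426  84.0824 -94.7106]
184.2 50 0.1 2.0 [  53.0513   73.3761 -108.446 ]
184.2 60 0.5 1.9 [ 65.6209  59.946  -95.5796]
184.2 60 0.1 1.7 [ 60.3471  84.989  -95.6657]
184.2 60 0.1 2.0 [  62.7942   76.7563 -110.9635]<sys>:0: UserWarning: Gimbal lock detected. Setting third angle to zero since it is not possible to uniquely determine all angles.
```

>>> {"method": "drive_tool", "body": {"rows": [[0,0,0,0.032,-0.026,-0.005,1],[0,0,0,0.032,-0.026,-0.005,1],[0,0,0,0.032,-0.026,-0.005,1],[0,0,0,0.032,-0.026,-0.005,1],[0,0,0,0.032,-0.026,-0.005,1],[0,0,0,0.032,-0.026,-0.005,1],[0,0,0,0.032,-0.026,-0.005,1],[0,0,0,0.032,-0.026,-0.005,1]]}}

```text
time: 1.47
tool_pos: [0.3553, -0.3958, 0.2719]
tcp_rot: [3.121, 0.355, 0.001]
wrist_force: [1.0, -0.6, 0.6]
width: 1.001
grip_force: 0.0
```

>>> {"method": "drive_tool", "body": {"rows": [[0,0,0,0.031,-0.026,0,1],[0,0,0,0.031,-0.026,0,1],[0,0,0,0.031,-0.026,0,1],[0,0,0,0.031,-0.026,0,1],[0,0,0,0.031,-0.026,0,1],[0,0,0,0.031,-0.026,0,1],[0,0,0,0.0129,-0.0387,0,1],[0,0,0,0.0129,-0.0387,0,1]]}}

```text
time: 2.13
tool_pos: [0.5093, -0.1206, 0.2713]
tcp_rot: [3.121, 0.356, 0.001]
wrist_force: [-0.4, -0.4, -0.6]
width: 1.0
grip_force: 0.0
```

>>> {"method": "drive_tool", "body": {"rows": [[0,0,0,0.0129,-0.0387,0,1],[0,0,0,0.0129,-0.0387,0,1],[0,0,0,0.0129,-0.0387,0,1],[0,0,0,0.0129,-0.0387,0,1],[0,0,0,0.0129,-0.0387,0,1],[0,0,0,0.0129,-0.0387,0,1],[0,0,0,0.0129,-0.0387,0,1],[0,0,0,0.0129,-0.0387,0,1]]}}

```text
time: 2.8
tool_pos: [0.5391, 0.2046, 0.2717]
tcp_rot: [-3.121, -0.356, -0.001]
wrist_force: [0.1, 0.1, -0.6]
width: 0.999
grip_force: 0.0
```

>>> {"method": "drive_tool", "body": {"rows": [[0,0,0,0.0129,-0.0387,0,1],[0,0,0,0.0129,-0.0387,0,1],[0,0,4.4,0,0,0,1],[0,0,4.4,0,0,0.0,1],[0,0,0,0,0,0,1]]}}

```text
time: 3.22
tool_pos: [0.5468, 0.2848, 0.271]
tcp_rot: [3.139, 0.115, -0.001]
wrist_force: [-0.8, 0.1, -0.6]
width: 0.999
grip_force: 0.0
```

```bash
python3 - <<'E'
from h import *
plan((0.55,0.3276,0.10),4.2)
E
```

```text
t 3.2167 pos [0.5468 0.2848 0.271 ] q [ 0.4399  0.1326  1.6867 -0.0001  1.3228  1.9374] F [-0.7781  0.095  -0.5779] w 0.9989922435988231 g 0.0
turn deg (tool) [ 0.0121  0.0221 -0.0015] shift (tool) [ 0.0064 -0.0425  0.171 ]
```

>>> {"method": "drive_tool", "body": {"rows": [[0,0,0,0.0032,-0.0213,0.03,1],[0,0,0,0.0032,-0.0212,0.03,1],[0,0,0,0,0,0.04,1],[0,0,0,0,0,0.04,1],[0,0,0,0,0,0.031,1],[0,0,0,0,0,0,1]]}}

```text
time: 3.72
tool_pos: [0.5447, 0.323, 0.0919]
tcp_rot: [3.133, 0.117, -0.021]
wrist_force: [-1.5, -1.9, -1.3]
width: 1.001
grip_force: 0.0
```

```bash
python3 - <<'E'
from h import *
plan((0.55,0.3276,0.032),4.2)
s=read_camera("scene");c=s["color"][160:240,190:310,::-1]
cv2.imwrite('pics/c3.png',cv2.resize(c,None,fx=6.5,fy=6.5,interpolation=cv2.INTER_CUBIC))
E
```

```text
t 3.7167 pos [0.5447 0.323  0.0919] q [ 0.496   0.3125  1.8132 -0.      1.0306  1.9921] F [-1.4626 -1.8587 -1.2562] w 1.0012765861020079 g 0.0
turn deg (tool) [0.3449 0.7629 0.0774] shift (tool) [ 0.0064 -0.0045  0.0598]
```

View pics/c3.png

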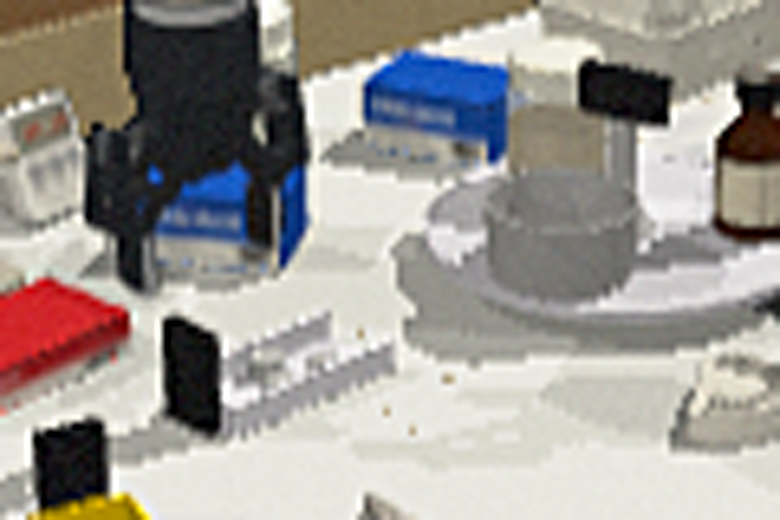

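The fingers are open directly above the blade, which is at about (190,375) in the crop, and they straddle it. I'll go down and grip.

>>> {"method": "drive_tool", "body": {"rows": [[0,0,0,0.002,-0.002,0.015,1],[0,0,0,0.002,-0.002,0.015,1],[0,0,0,0,0,0.012,1],[0,0,0,0,0,0.008,1],[0,0,0,0,0,0,1],[0,0,0,0,0,0,1]]}}

```text
time: 4.27
tool_pos: [0.5537, 0.3306, 0.0499]
tcp_rot: [3.139, 0.115, -0.001]
wrist_force: [-0.1, 0.4, 0.2]
width: 0.996
grip_force: 0.0
```

```bash
python3 - <<'E'
from h import *
plan((0.55,0.3276,0.032),4.2)
E
```

```text
t 4.2667 pos [0.5537 0.3306 0.0499] q [ 0.4997  0.3711  1.8225 -0.      0.949   1.9971] F [-0.1084  0.4181  0.2203] w 0.9957092206279619 g 0.0
turn deg (tool) [0.0242 0.051  0.0041] shift (tool) [-0.0039  0.0027  0.0179]
```

>>> {"method": "drive_tool", "body": {"rows": [[0,0,0,-0.002,0.001,0.009,1],[0,0,0,-0.002,0.001,0.009,1],[0,0,0,0,0,0,1],[0,0,0,0,0,0,0.3],[0,0,0,0,0,0,0],[0,0,0,0,0,0,0],[0,0,0,0,0,0,0],[0,0,0,0,0,0,0]], "force": 90}}

```text
time: 4.93
tool_pos: [0.5505, 0.3287, 0.0327]
tcp_rot: [-3.139, -0.115, -0.001]
wrist_force: [0.6, 0.4, 0.1]
width: 0.301
grip_force: 0.0
```

>>> {"method": "drive_tool", "body": {"rows": [[0,0,0,0,0,0,0],[0,0,0,0,0,0,0],[0,0,0,0,0,0,0],[0,0,0,0,0,0,0]]}}

```text
time: 5.27
tool_pos: [0.5507, 0.3287, 0.0329]
tcp_rot: [-3.139, -0.115, -0.002]
wrist_force: [0.2, 0.2, 3.9]
width: 0.128
grip_force: 88.2
```

>>> {"method": "drive_tool", "body": {"rows": [[0,0,0,0,0,-0.01,0],[0,0,0,0,0,-0.018,0],[0,0,0,0,0,-0.025,0],[0,0,0,0,0,-0.025,0],[0,0,0,0,0,-0.018,0],[0,0,0,0,0,-0.006,0],[0,0,0,0,0,0,0],[0,0,0,0,0,0,0]]}}

```text
time: 5.93
tool_pos: [0.5496, 0.3283, 0.1337]
tcp_rot: [3.139, 0.115, -0.001]
wrist_force: [-0.5, -0.5, -2.0]
width: 0.131
grip_force: 87.8
```

>>> {"method": "drive_tool", "body": {"rows": [[0,0,0,-0.002,0.006,0,0],[0,0,0,-0.004,0.012,0,0],[0,0,0,-0.005,0.018,0,0],[0,0,0,-0.005,0.018,0,0],[0,0,0,-0.004,0.014,0,0],[0,0,0,-0.002,0.006,0,0],[0,0,0,0,0,0,0],[0,0,0,0,0,0,0]]}}

```text
time: 6.6
tool_pos: [0.5335, 0.2528, 0.134]
tcp_rot: [-3.139, -0.113, 0.0]
wrist_force: [0.3, -0.2, -1.5]
width: 0.13
grip_force: 87.8
```

```bash
python3 - <<'E'
from h import *
plan((0.526,0.211,0.125),4.2)
for n,r in(("scene",(160,240,190,310)),("top",(135,225,208,358))):
  s=read_camera(n);c=s["color"][r[0]:r[1],r[2]:r[3],::-1]
  cv2.imwrite('pics/d_%s.png'%n,cv2.resize(c,(780,520 if n=="scene" else 468),interpolation=cv2.INTER_CUBIC))
E
python3 -c "
import cv2,numpy as np
a=cv2.imread('pics/d_scene.png');b=cv2.imread('pics/d_top.png')
a=cv2.resize(a,(450,300));b=cv2.resize(b,(500,300));cv2.imwrite('pics/d.png',cv2.resize(np.vstack([cv2.resize(a,(480,320)),cv2.resize(b,(480,280))]),(480,600)))"
```

```text
t 6.6 pos [0.5335 0.2528 0.134 ] q [0.4    0.1847 1.8875 0.0005 1.0695 1.8985] F [ 0.2747 -0.2044 -1.5425] w 0.12991740673525115 g 87.79006004333496
turn deg (tool) [-0.024   0.0125 -0.0731] shift (tool) [-0.0105  0.0411  0.009 ]
```

View pics/d.png

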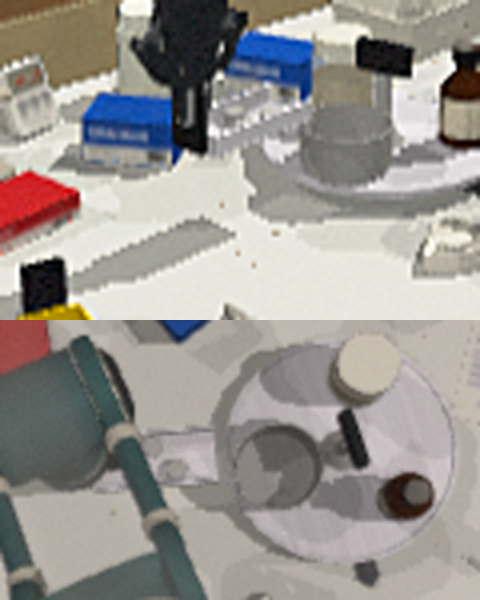

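The tray is held level with the blanks inside. In the combined picture its lip is at about (217,457), left of the pot rim at (235,470).

```bash
python3 - <<'E'
from h import *
p=read_camera("top")
print(ray(p,208+217/3.2-.3,135+(457-320)/280*90-.3,.106),ray(p,208+278/3.2-.3,135+(466-320)/280*90-.3,.074))
r=np.array([0,.136,.033])
for d in(2.5,5):print(d,r-R.from_rotvec([np.radians(d),0,0]).apply(r))
E
```

```text
[0.5439 0.1164 0.106 ] [0.5368 0.0506 0.074 ]
2.5 [ 0.      0.0016 -0.0059]
5 [ 0.      0.0034 -0.0117]
```

>>> {"method": "drive_tool", "body": {"rows": [[0,0,0,-0.002,0.008,0.001,0],[0,0,0,-0.003,0.012,0.003,0],[0,0,0,-0.003,0.012,0.003,0],[0,0,0,-0.0025,0.008,0.002,0],[0,0,0,0,0.001,0,0],[0,0,0,0,0,0,0]]}}

```text
time: 7.25
tool_pos: [0.5257, 0.2104, 0.1249]
tcp_rot: [3.139, 0.112, -0.001]
wrist_force: [-0.0, -0.6, -0.4]
width: 0.128
grip_force: 87.8
```

>>> {"method": "drive_tool", "body": {"rows": [[2.5,0,0,0,0.0016,-0.0059,0],[5,0,0,0,0.0034,-0.0117,0],[5,0,0,0,0.0034,-0.0117,0],[5,0,0,0,0.0034,-0.0117,0],[2.5,0,0,0,0.0016,-0.0059,0],[0,0,0,0,0,0,0]]}}

```text
time: 7.75
tool_pos: [0.529, 0.1899, 0.1709]
tcp_rot: [-2.79, -0.098, 0.014]
wrist_force: [0.2, -0.2, -2.6]
width: 0.127
grip_force: 88.1
```

```bash
python3 - <<'E'
from h import *
s=status.read_state();A=R.from_rotvec(s["tcp_rot"]);print(A.apply([0,.136,.033])+s["tool_pos"],A.as_matrix()[:,2],s["q"])
E
```

```text
[0.5373 0.0737 0.0933] [-0.0216  0.342  -0.9395] [0.0855 0.0785 1.9763 0.3923 1.1108 1.406 ]
```

>>> {"method": "drive_tool", "body": {"rows": [[2.5,0,0,0,0.0016,-0.0059,0],[2.5,0,0,0,0.0016,-0.0059,0],[2.5,0,0,0,0.0016,-0.0059,0],[2.5,0,0,0,0.0016,-0.0059,0],[2.5,0,0,0,0.0016,-0.0059,0],[0,0,0,0,0,0,0],[0,0,0,0,0,0,0],[0,0,0,0,0,0,0]]}}

```text
time: 8.42
tool_pos: [0.529, 0.1728, 0.1928]
tcp_rot: [-2.574, -0.095, 0.028]
wrist_force: [-0.4, 1.1, -1.1]
width: 0.128
grip_force: 88.2
```

>>> {"method": "drive_tool", "body": {"rows": [[2.5,0,0,0,0.0016,-0.0059,0],[2.5,0,0,0,0.0016,-0.0059,0],[2.5,0,0,0,0.0016,-0.0059,0],[2.5,0,0,0,0.0016,-0.0059,0],[2.5,0,0,0,0.0016,-0.0059,0],[2.5,0,0,0,0.0016,-0.0059,0],[0,0,0,0,0,0,0],[0,0,0,0,0,0,0]]}}

```text
time: 9.08
tool_pos: [0.5311, 0.143, 0.214]
tcp_rot: [-2.313, -0.084, 0.039]
wrist_force: [-0.2, 0.7, -0.8]
width: 0.125
grip_force: 88.2
```

```bash
python3 - <<'E'
from h import *
s=status.read_state();A=R.from_rotvec(s["tcp_rot"]);print(A.apply([0,.136,.033])+s["tool_pos"],A.as_matrix()[:,2],s["q"],s["time"])
p=read_camera("top");c=p["color"][135:225,228:348,::-1];a=cv2.resize(c,(400,300),interpolation=cv2.INTER_CUBIC)
p=read_camera("scene");c=p["color"][140:230,220:340,::-1];b=cv2.resize(c,(400,300),interpolation=cv2.INTER_CUBIC)
cv2.imwrite('pics/e.png',np.hstack([a,b]))
E
```

```text
[0.5359 0.0755 0.0915] [-0.0546  0.7342 -0.6768] [-0.2456  0.1675  1.9746  0.7886  1.3987  0.9467] 9.0833
```

View pics/e.png

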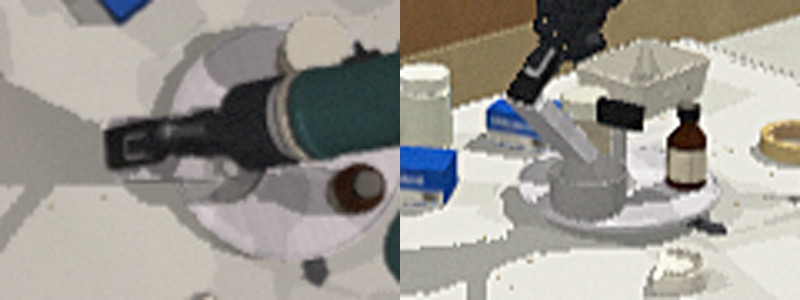

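The tray is tilted with its lip over the pot, at about (570,165) in the right half. A blank is visible in the pot at (220,172) in the left half. I'll tilt a little more to make sure, then level out.

>>> {"method": "drive_tool", "body": {"rows": [[2.5,0,0,0,0.0016,-0.0059,0],[2.5,0,0,0,0.0016,-0.0059,0],[2.5,0,0,0,0.0016,-0.0059,0],[0,0,0,0,0,0,0],[0,0,0,0,0,0,0],[0,0,0,0,0,0,0],[0,0,0,0,0,0,0],[0,0,0,0,0,0,0]]}}

```text
time: 9.85
tool_pos: [0.5324, 0.1269, 0.2227]
tcp_rot: [-2.181, -0.081, 0.041]
wrist_force: [0.3, 0.3, -1.8]
width: 0.126
grip_force: 88.2
```

>>> {"method": "drive_tool", "body": {"rows": [[-5,0,0,0,-0.0028,0.0118,0],[-5,0,0,0,-0.0028,0.0118,0],[-5,0,0,0,-0.0028,0.0118,0],[-5,0,0,0,-0.0028,0.0118,0],[-5,0,0,0,-0.0028,0.0118,0],[-5,0,0,0,-0.0028,0.0118,0],[0,0,0,0,0,0,0]]}}

```text
time: 10.43
tool_pos: [0.5272, 0.1894, 0.1832]
tcp_rot: [-2.705, -0.107, 0.02]
wrist_force: [-0.2, -0.1, -0.2]
width: 0.129
grip_force: 88.3
```

>>> {"method": "drive_tool", "body": {"rows": [[-5,0,0,0,-0.0028,0.0118,0],[-5,0,0,0,-0.0028,0.0118,0],[-5,0,0,0,-0.0028,0.0118,0],[-5,0,0,0,-0.0028,0.0118,0],[-5,0,0,0,-0.0028,0.0118,0],[0,0,0,0,-0.02,0,0],[0,0,0,0,-0.03,0,0],[0,0,0,0,0,0,0]]}}

```text
time: 11.1
tool_pos: [0.5215, 0.2682, 0.1288]
tcp_rot: [-3.136, -0.119, 0.002]
wrist_force: [0.6, 0.1, -0.4]
width: 0.125
grip_force: 88.4
```

```bash
python3 - <<'E'
from h import *
plan((0.5507,0.3287,0.033),4.2)
p=read_camera("top");c=p["color"][135:225,228:348,::-1];a=cv2.resize(c,(400,300),interpolation=cv2.INTER_CUBIC)
p=read_camera("scene");c=p["color"][140:230,220:340,::-1];b=cv2.resize(c,(400,300),interpolation=cv2.INTER_CUBIC)
cv2.imwrite('pics/f.png',np.hstack([a,b]))
E
```

```text
t 11.1 pos [0.5215 0.2682 0.1288] q [0.4303 0.1826 1.9006 0.0042 1.0583 1.9234] F [ 0.5751  0.0653 -0.3557] w 0.12488840032775242 g 88.43691229820251
turn deg (tool) [-0.2001  0.0684  0.1317] shift (tool) [ 0.0338 -0.0578  0.0959]
```

View pics/f.png

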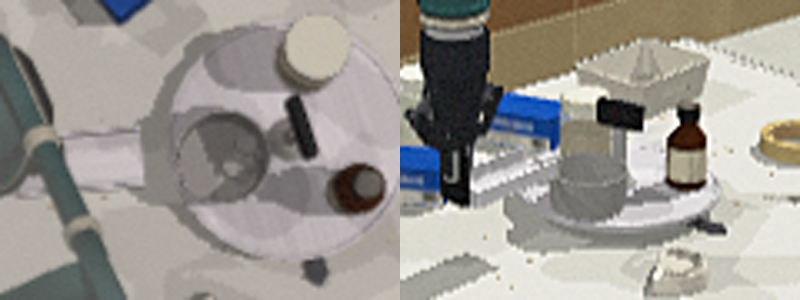

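The pot now holds the blanks, at about (238,160) in the left half. The visible part of the tray floor is empty and the carousel hasn't turned. I'll put the tray back where it was.

>>> {"method": "drive_tool", "body": {"rows": [[0,0,0,0.007,-0.012,0,0],[0,0,0,0.009,-0.016,0.01,0],[0,0,0,0.009,-0.016,0.02,0],[0,0,0,0.0088,-0.014,0.02,0],[0,0,0,0,0,0.02,0],[-0.2,0.07,0.13,0,0,0.01,0],[0,0,0,0,0,0.006,0],[0,0,0,0,0,0,0]]}}

```text
time: 11.87
tool_pos: [0.5507, 0.3228, 0.0412]
tcp_rot: [3.135, 0.11, -0.003]
wrist_force: [-0.1, -0.7, -1.2]
width: 0.129
grip_force: 88.4
```

>>> {"method": "drive_tool", "body": {"rows": [[0,0,0,0,0,0.003,0],[0,0,0,0,0,0.003,0],[0,0,0,0,0,0.003,0],[0,0,0,0,0,0,0]]}}

```text
time: 12.2
tool_pos: [0.5519, 0.3241, 0.0342]
tcp_rot: [3.136, 0.111, 0.003]
wrist_force: [-0.3, 0.3, -2.7]
width: 0.125
grip_force: 88.4
```

```bash
python3 - <<'E'
from h import *
plan((0.5507,0.3287,0.033),4.2)
E
```

```text
t 12.2 pos [0.5519 0.3241 0.0342] q [ 0.4941  0.3815  1.8421 -0.0046  0.9177  1.997 ] F [-0.3056  0.2514 -2.6937] w 0.12465942183018637 g 88.42833280563354
turn deg (tool) [ 0.185  -0.0983 -0.1519] shift (tool) [-0.0009 -0.0046  0.0012]
```

>>> {"method": "drive_tool", "body": {"rows": [[0.18,-0.1,0,0,0,0.0013,0],[0,0,0,0,0,0,0],[0,0,0,0,0,0,0.4],[0,0,0,0,0,0,0.9],[0,0,0,0,0,0,0.9],[0,0,0,0,0,0,0.9],[0,0,0,0,0,0,0.9],[0,0,0,0,0,0,0.9]]}}

```text
time: 12.87
tool_pos: [0.5518, 0.3243, 0.0327]
tcp_rot: [3.139, 0.111, -0.001]
wrist_force: [0.2, -0.4, 0.8]
width: 0.9
grip_force: 0.0
```

>>> {"method": "drive_tool", "body": {"rows": [[0,0,0,0,0,-0.01,0.9],[0,0,0,0,0,-0.02,0.9],[0,0,0,0,0,-0.03,0.9],[0,0,0,0,0,-0.04,0.9],[0,0,0,0,0,-0.04,0.9],[0,0,0,0,0,-0.03,0.9],[0,0,0,0,0,-0.02,0.9],[0,0,0,0,0,0,0.9]]}}

```text
time: 13.53
tool_pos: [0.5552, 0.3261, 0.2308]
tcp_rot: [-3.135, -0.111, -0.017]
wrist_force: [0.6, 0.4, 1.1]
width: 0.9
grip_force: 0.0
```

```bash
python3 - <<'E'
from h import *
plan((0.5575,-0.021,0.22),14.3)
p=read_camera("top");c=p["color"][135:225,208:358,::-1];a=cv2.resize(c,(800,480),interpolation=cv2.INTER_CUBIC)
cv2.imwrite('pics/g.png',a)
E
```

```text
t 13.5333 pos [0.5552 0.3261 0.2308] q [ 0.4925  0.1984  1.6846 -0.0001  1.2469  1.9923] F [0.6131 0.4102 1.132 ] w 0.9003876553987783 g 0.0
turn deg (tool) [ -0.2129  -0.636  -10.2321] shift (tool) [-0.0224  0.3465  0.009 ]
```

View pics/g.png

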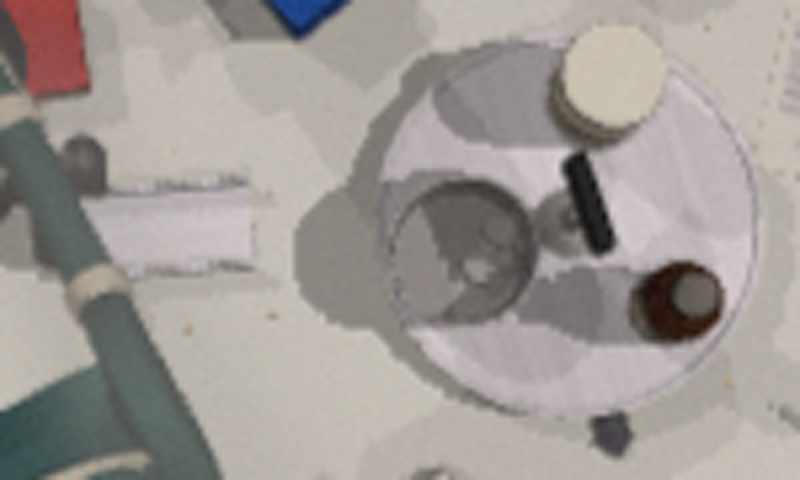

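The tray is empty and back on the worktop. The blanks are in the pot and the carousel hasn't moved. Next I'll fit the hub bar and pointer precisely from both cameras.

```bash
cat > fit.py <<'E'
from h import *
from scipy.optimize import minimize
U=8
def sil(p,P,win):
    u=np.array([proj(p,x) for x in P]);h=cv2.convexHull((((u+.5-np.array(win[:2]))*U)).astype(np.float32))
    m=np.zeros(((win[3]-win[1])*U,(win[2]-win[0])*U),np.uint8);cv2.fillConvexPoly(m,(h*16).astype(np.int32),255,cv2.LINE_AA,4)
    return cv2.resize(m,None,fx=1/U,fy=1/U,interpolation=cv2.INTER_AREA)/255.
def box(x,y,a,hx,hy,z0,z1):
    c,s=np.cos(a),np.sin(a);return [(x+c*i*hx-s*j*hy,y+s*i*hx+c*j*hy,z) for i in(-1,1) for j in(-1,1) for z in(z0,z1)]
def dark(p,win,lo,hi):
    g=cv2.cvtColor(p["color"],cv2.COLOR_RGB2GRAY)[win[1]:win[3],win[0]:win[2]].astype(float);return np.clip((hi-g)/(hi-lo),0,1)
def hub(pics,x0,a0,wins):
    D=[dark(p,w,25,110) for p,w in zip(pics,wins)]
    f=lambda v:sum(((sil(p,box(v[0]/100,v[1]/100,v[2]/10,.007,.032,.1,.136),w)-d)**2).sum() for p,w,d in zip(pics,wins,D))
    r=minimize(f,[x0[0]*100,x0[1]*100,a0*10],method='Nelder-Mead',options=dict(initial_simplex=[[x0[0]*100,x0[1]*100,a0*10],[x0[0]*100+.5,x0[1]*100,a0*10],[x0[0]*100,x0[1]*100+.5,a0*10],[x0[0]*100,x0[1]*100,a0*10+1]]))
    return r.x/[100,100,10],r.fun
def ptrpts(ax,b):
    c,s=np.cos(b),np.sin(b);q=[]
    for r,w in((.13,.011),(.15,.011),(.161,0)):
        for e in(-1,1):
            for z in(0,.006):q.append((ax[0]+r*c-e*w*s,ax[1]+r*s+e*w*c,z))
    return q
E
python3 - <<'E'
from fit import *
p=read_camera("top");s=read_camera("scene")
wt=(312,162,326,186)
ws=tuple(int(v) for v in(276,166,297,181))
for pics,ws_ in (((p,),(wt,)),((s,),(ws,)),((p,s),(wt,ws))):
    v,f=hub(pics,(.558,-.021),np.radians(104.));print(v[:2],np.degrees(v[2]),f)
print("pot dir scene")
# pointer: dark centroid in both
for q,w in((p,(314,208,330,224)),(s,(300,198,325,214))):
    d=dark(q,w,70,130);ys,xs=np.mgrid[w[1]:w[3],w[0]:w[2]]
    print("ptr",(d>.5).sum(),ray(q,(d*xs).sum()/d.sum(),(d*ys).sum()/d.sum(),.005));print((d>.5).astype(int))
E
```

```text
Traceback (most recent call last):
TypeError: hub() missing 1 required positional argument: 'wins'
```

```bash
python3 - <<'E'
from fit import *
p=read_camera("top");s=read_camera("scene")
wt=(312,162,326,186)
ws=(276,166,297,181)
for pics,w_ in (((p,),(wt,)),((s,),(ws,)),((p,s),(wt,ws))):
    v,f=hub(pics,(.558,-.021),np.radians(104.),w_);print(v[:2],np.degrees(v[2]),f)
for q,w in((p,(314,208,330,224)),(s,(300,198,325,214))):
    d=dark(q,w,70,130);ys,xs=np.mgrid[w[1]:w[3],w[0]:w[2]]
    print("ptr",ray(q,(d*xs).sum()/d.sum(),(d*ys).sum()/d.sum(),.005))
    for r in (d>.5).astype(int):print(''.join('.#'[i] for i in r))
E
```

```text
[ 0.5616 -0.0221] 105.27454891828843 22.96558246828143
[ 0.5579 -0.0175] 95.42626247979082 18.638123798539024
[ 0.5626 -0.0223] 101.93634524282584 45.922106881968475
ptr [ 0.4203 -0.0513  0.005 ]
................
................
................
................
..........#.....
.....######.....
.....#######....
.....#######....
......######....
......######....
......#####.....
........###.....
................
................
................
................
ptr [ 0.4282 -0.0388  0.005 ]
.........................
.........................
.........................
.........................
.........................
.........................
.........................
.........##..............
.......######............
......###########........
.........########........
............######.......
.........................
.........................
.........................
.........................
```

```bash
python3 - <<'E'
from h import *
plan((0.5595,-0.0222,0.22),15.)
E
```

```text
t 13.7833 pos [0.5506 0.3236 0.2203] q [ 0.4924  0.2058  1.6953 -0.0001  1.2449  1.9924] F [-0.3297  0.2618 -0.2206] w 0.8970588579617962 g 0.0
turn deg (tool) [  0.0882   0.2429 -10.9375] shift (tool) [-0.0156  0.3456  0.001 ]
```

>>> {"method": "drive_tool", "body": {"rows": [[-0.2,-0.6,0,0,0,0,0.9],[0,0,0,-0.002,0.036,0,0.9],[0,0,0,-0.002,0.039,0,0.9],[0,0,0,-0.002,0.039,0,0.9],[0,0,0,-0.002,0.039,0,0.9],[0,0,0,-0.002,0.039,0,0.9],[0,0,0,-0.002,0.039,0,0.9],[0,0,0,-0.002,0.039,0,0.9]]}}

```text
time: 14.45
tool_pos: [0.556, 0.0522, 0.2223]
tcp_rot: [3.135, 0.112, -0.022]
wrist_force: [1.3, -0.5, 0.2]
width: 0.899
grip_force: 0.0
```

>>> {"method": "drive_tool", "body": {"rows": [[0,0,0,-0.004,0.038,0,0.9],[0,0,0,-0.004,0.03,0,0.9],[0,0,-5.4,0,0,0,0.9],[0,0,-5.4,0,0,0,0.9],[0,0,0,0,0,0,0.9]]}}

```text
time: 14.87
tool_pos: [0.5531, -0.0153, 0.2226]
tcp_rot: [3.113, 0.407, -0.022]
wrist_force: [0.2, 0.2, -0.3]
width: 0.898
grip_force: 0.0
```

```bash
python3 - <<'E'
from h import *
plan((0.5595,-0.0222,0.11),15.)
E
```

```text
t 14.8667 pos [ 0.5531 -0.0153  0.2226] q [-0.0694  0.0493  1.8667 -0.0055  1.2391  1.2433] F [ 0.1667  0.1638 -0.3067] w 0.8983955627064006 g 0.0
turn deg (tool) [ 0.0327  0.8251 -0.111 ] shift (tool) [0.006  0.0082 0.1126]
```

>>> {"method": "drive_tool", "body": {"rows": [[0,0.82,0,0.006,0.0082,0,0.8],[0,0,0,0,0,0.02,0.8],[0,0,0,0,0,0.03,0.8],[0,0,0,0,0,0.03,0.8],[0,0,0,0,0,0.015,0.8],[0,0,0,0,0,0,0.8],[0,0,0,0,0,0,0.8]]}}

```text
time: 15.45
tool_pos: [0.5614, -0.0206, 0.1277]
tcp_rot: [3.115, 0.405, 0.0]
wrist_force: [0.6, 0.2, 0.2]
width: 0.801
grip_force: 0.0
```

```bash
python3 - <<'E'
from h import *
plan((0.5595,-0.0222,0.106),15.)
E
```

```text
t 15.45 pos [ 0.5614 -0.0206  0.1277] q [-0.0806  0.1391  1.9536 -0.0008  1.0487  1.2319] F [0.5856 0.1543 0.223 ] w 0.8007767742682064 g 0.0
turn deg (tool) [ 0.0411 -0.0022 -0.1819] shift (tool) [-0.0022  0.001   0.0217]
```

>>> {"method": "drive_tool", "body": {"rows": [[0,0,0,-0.001,0.001,0.011,0.8],[0,0,0,-0.001,0,0.0107,0.8],[0,0,0,0,0,0,0.8],[0,0,0,0,0,0,0.4],[0,0,0,0,0,0,0.25],[0,0,0,0,0,0,0.2],[0,0,0,0,0,0,0.15],[0,0,0,0,0,0,0.1]], "force": 25}}

```text
time: 16.12
tool_pos: [0.5612, -0.0238, 0.1082]
tcp_rot: [3.11, 0.408, 0.007]
wrist_force: [-1.0, -8.7, 2.8]
width: 0.158
grip_force: 24.2
```

>>> {"method": "drive_tool", "body": {"rows": [[0,0,0,0,0,0,0],[0,0,0,0,0,0,0],[0,0,0,0,0,0,0]]}}

```text
time: 16.37
tool_pos: [0.5612, -0.0239, 0.1082]
tcp_rot: [3.111, 0.406, 0.006]
wrist_force: [0.6, -5.5, 0.8]
width: 0.157
grip_force: 24.5
```

```bash
python3 - <<'E'
from h import *
plan((0.5595,-0.0222,0.106),15.)
print(status.read_state()["torque"])
E
```

```text
t 16.3667 pos [ 0.5612 -0.0239  0.1082] q [-0.085   0.1574  1.9726 -0.0036  1.0067  1.2279] F [ 0.588  -5.5023  0.7666] w 0.1571655792967729 g 24.532068371772766
turn deg (tool) [ 0.2587 -0.2053 -0.1139] shift (tool) [-0.0012 -0.002   0.0022]
[-0.6659  0.0634  0.0664]
```

>>> {"method": "drive_tool", "body": {"rows": [[0,0,0,0,0.001,0,0],[0,0,0,0,0.0008,0,0],[0,0,0,0,0,0,0],[0,0,0,0,0,0,0],[0,0,-2,0,0,0,0],[0,0,-3,0,0,0,0],[0,0,-4,0,0,0,0],[0,0,-4,0,0,0,0]], "force": 60}}

```text
time: 17.03
tool_pos: [0.5611, -0.0238, 0.1083]
tcp_rot: [3.047, 0.761, 0.005]
wrist_force: [-2.8, -0.3, 5.6]
width: 0.153
grip_force: 60.5
```

```bash
python3 - <<'E'
from h import *
plan((0.5595,-0.0245,0.106),101.)
print(status.read_state()["torque"])
E
```

```text
t 17.0333 pos [ 0.5611 -0.0238  0.1083] q [-0.0866  0.158   1.9718 -0.0001  1.0083  0.9947] F [-2.8496 -0.299   5.6008] w 0.15316703051084662 g 60.5085289478302
turn deg (tool) [  0.2063  -0.0699 -72.9501] shift (tool) [-0.0018 -0.0001  0.0023]
[ 0.0723  0.4376 -0.1273]
```

Forces are low, so I'll keep turning.

>>> {"method": "drive_tool", "body": {"rows": [[0,0,-4.5,0,0,0,0],[0,0,-4.5,0,0,0,0],[0,0,-4.5,0,0,0,0],[0,0,-4.5,0,0,0,0],[0,0,-4.5,0,0,0,0],[0,0,-4.5,0,0,0,0],[0,0,-4.5,0,0,0,0],[0,0,-4.5,0,0,0,0]]}}

```text
time: 17.7
tool_pos: [0.5609, -0.0235, 0.1082]
tcp_rot: [2.662, 1.665, 0.004]
wrist_force: [-2.7, 0.3, 5.8]
width: 0.153
grip_force: 60.6
```

>>> {"method": "drive_tool", "body": {"rows": [[0,0,-4.5,0,0,0,0],[0,0,-4.5,0,0,0,0],[0,0,-4.5,0,0,0,0],[0,0,-4.5,0,0,0,0],[0,0,-4.5,0,0,0,0],[0,0,-4.5,0,0,0,0],[0,0,-3,0,0,0,0],[0,0,0,0,0,0,0]]}}

```text
time: 18.37
tool_pos: [0.5607, -0.0235, 0.1083]
tcp_rot: [2.142, 2.296, 0.003]
wrist_force: [-3.9, 1.3, 5.9]
width: 0.152
grip_force: 60.7
```

```bash
python3 - <<'E'
from h import *
plan((0.5595,-0.0245,0.106),101.)
print(status.read_state()["torque"])
p=read_camera("top");c=p["color"][140:230,258:378,::-1];a=cv2.resize(c,(800,600),interpolation=cv2.INTER_CUBIC)
cv2.imwrite('pics/i.png',a)
s=read_camera("scene")
for q in (p,s):
  for m in masks_of(q,"pot")[:2]:
    b=m["bbox"];print(m["score"],b,ray(q,(b[0]+b[2])/2-.5,(b[1]+b[3])/2-.5,.07))
E
```

```text
t 18.3667 pos [ 0.5607 -0.0235  0.1083] q [-0.0864  0.1578  1.972   0.0004  1.0092 -0.1562] F [-3.8878  1.3219  5.9208] w 0.151567917271505 g 60.724525451660156
turn deg (tool) [ 0.1475  0.0149 -7.0157] shift (tool) [-0.0009 -0.0013  0.0023]
[ 0.3102  0.6417 -0.0483]
0.82 [300.0, 186.4, 334.1, 207.7] [ 0.4851 -0.0238  0.07  ]
0.77 [287.1, 185.4, 314.9, 202.8] [ 0.451 -0.001  0.07 ]
```

View pics/i.png

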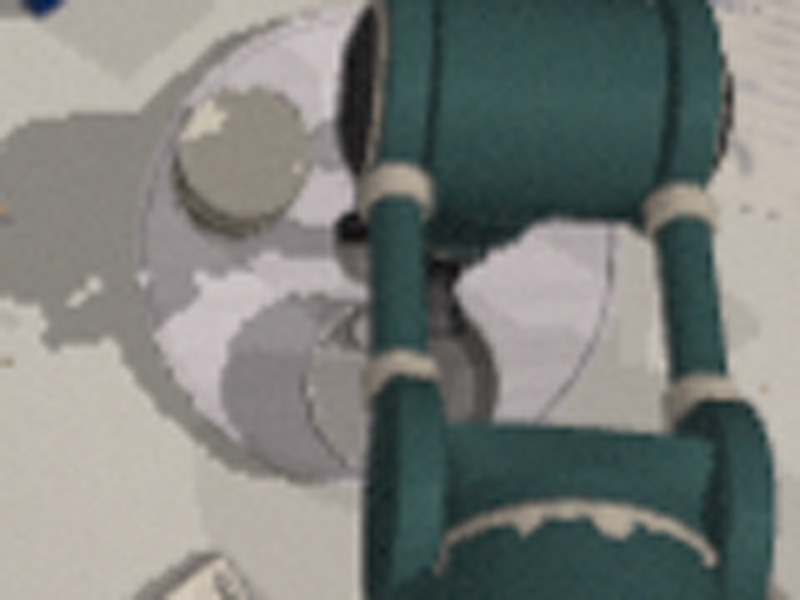

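The pot has come round to about (400,385) in the crop, partly hidden by the arm. The jar is at (243,160), so I'll use its motion to check the turned angle.

```bash
python3 - <<'E'
from h import *
p=read_camera("top")
f=lambda u,v,z:ray(p,208+u/5.3-.4,135+v/5.3-.4,z)
g=lambda u,v,z:ray(p,258+u/6.667-.4,140+v/6.667-.4,z)
j0=f(611,77,.116);j1=g(243,155,.116)
for ax in((.5605,-.0235),(.5585,-.0245),(.5575,-.022)):
  a=lambda P:np.degrees(np.arctan2(P[1]-ax[1],P[0]-ax[0]))%360
  P0=f(459,249,.074);
  print("jar",a(j0),a(j1),a(j1)-a(j0),"r",np.hypot(*(j0[:2]-ax)),np.hypot(*(j1[:2]-ax)),"pot0",a(P0),"pot1",[a(g(x,385,.074)) for x in(396,403)],"ptr",a(f(608,455,.006)),a(np.array([.4203,-.0513])))
s=read_camera("scene");c=s["color"][150:230,240:346,::-1]
cv2.imwrite('pics/j.png',cv2.resize(c,(795,600),interpolation=cv2.INTER_CUBIC))
E
```

```text
jar 346.8562500168333 65.97224114167196 -280.8840088751614 r 0.0818352281058565 0.08533457790394296 pot0 107.33131325564803 pot1 [np.float64(180.91191861341258), np.float64(183.5122644361735)] ptr 189.95610513420507 191.2155926369155
jar 347.83577150698204 65.03813804543033 -282.7976334615517 r 0.08356765020516918 0.08707385615944625 pot0 105.73706160745441 pot1 [np.float64(180.1855663735825), np.float64(182.85639408555903)] ptr 189.72350427957613 190.9746865451445
jar 346.33209251516246 63.719660374083 -282.61243214107947 r 0.08510128946027716 0.08525197006631476 pot0 105.52443943055577 pot1 [np.float64(182.0877815779677), np.float64(184.78531370804453)] ptr 190.6850473572623 192.05482374782906
```

View pics/j.png

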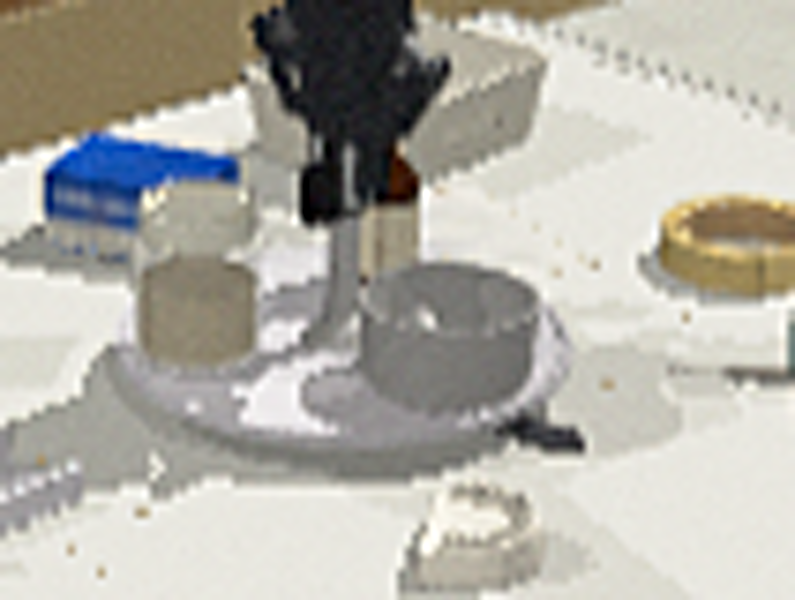

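The blanks are in the pot. Its rim centre is at about (451,292), and the pointer tip, still a little to its right, is at (583,440). A bit more turning is needed.

>>> {"method": "drive_tool", "body": {"rows": [[0,0,-3,0,0,0,0],[0,0,-3,0,0,0,0],[0,0,-1,0,0,0,0],[0,0,0,0,0,0,0],[0,0,0,0,0,0,0],[0,0,0,0,0,0,0]]}}

```text
time: 19.17
tool_pos: [0.5606, -0.0235, 0.1083]
tcp_rot: [2.0, 2.42, 0.003]
wrist_force: [-4.1, 1.7, 7.1]
width: 0.147
grip_force: 60.7
```

```bash
cat > pot.py <<'E'
from h import *
s=read_camera("scene");st=status.read_state()
g=lambda u,v,z:ray(s,240+u/7.5-.4,150+v/7.5-.4,z)
ax=np.array([.5595,-.0238]);a=lambda P:np.degrees(np.arctan2(P[1]-ax[1],P[0]-ax[0]))%360
print("before: pot",g(451,292,.074),a(g(451,292,.074)),"tip",g(583,440,.004),a(g(583,440,.004)))
plan((0.5595,-0.0238,0.106),101.)
# predicted overlay: pot rim circles and pointer for candidate angles
im=cv2.resize(s["color"][150:230,240:346,::-1],(795,600),interpolation=cv2.INTER_CUBIC)
def L(P,col):
    q=np.array([[(proj(s,x)-[240,150]+.5)*7.5 for x in P]]).astype(np.int32);cv2.polylines(im,q,False,col,1)
t=np.linspace(0,2*np.pi,60)
b=np.radians(191);yaw=np.degrees(2*np.arctan2(st["tcp_rot"][1],st["tcp_rot"][0]));k=np.radians(yaw+90);print("yaw",yaw)
for z in(.024,.074):L([(ax[0]+.078*np.cos(k)+.05*np.cos(i),ax[1]+.078*np.sin(k)+.05*np.sin(i),z) for i in t],(0,0,255))
L([(ax[0]+.13*np.cos(i),ax[1]+.13*np.sin(i),.024) for i in t],(0,200,0))
c,n=np.array([np.cos(b),np.sin(b)]),np.array([-np.sin(b),np.cos(b)])
L([(*(ax+c*r+n*w),.006) for r,w in((.11,.011),(.15,.011),(.161,0),(.15,-.011),(.11,-.011))],(255,0,0))
cv2.imwrite('pics/k.png',im)
E
python3 pot.py
```

```text
before: pot [ 0.4827 -0.0282  0.074 ] 183.30734387106136 tip [ 0.4056 -0.0558  0.004 ] 191.75201995942828
t 19.2167 pos [ 0.5606 -0.0235  0.1083] q [-0.0865  0.1577  1.972   0.0003  1.0094 -0.276 ] F [-3.1713  1.8957  6.7984] w 0.15259400345482507 g 60.73596775531769
turn deg (tool) [ 0.1407  0.023  -0.1503] shift (tool) [-0.0001 -0.0012  0.0023]
yaw 100.84966862566478
```

View pics/k.png

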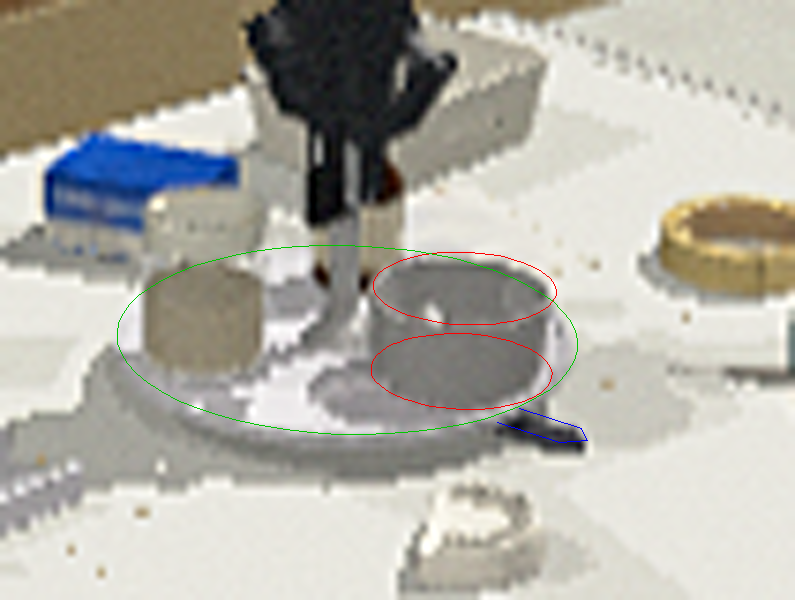

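The predicted pot and pointer outlines agree with the picture to within about 1 px, with the pot perhaps half a degree short. I'll trim that, let it settle and hand in.

>>> {"method": "drive_tool", "body": {"rows": [[0,0,-0.6,0,0,0,0],[0,0,0,0,0,0,0],[0,0,0,0,0,0,0],[0,0,0,0,0,0,0],[0,0,0,0,0,0,0],[0,0,0,0,0,0,0]]}}

```text
time: 19.72
tool_pos: [0.5606, -0.0235, 0.1083]
tcp_rot: [1.988, 2.431, 0.003]
wrist_force: [-3.2, 1.2, 7.6]
width: 0.156
grip_force: 60.7
```

```bash
python3 -c "
from h import *
s=status.read_state();print(s['tcp_rot'],s['joint_vel'],s['wrist_force'],s['grip_force'])
print(workorder.finish_job())"
```

```text
[1.9876 2.4305 0.0025] [ 0.0003  0.0015  0.0013 -0.0005  0.     -0.0002] [-3.2403  1.1894  7.6361] 60.74242115020752
the job is handed in; nothing more can be done
None
```

I tipped the blanks into the pot, set the empty tray back upright on the worktop, and turned the carousel until the pot stood over the pointer (within about 1° by camera). The gripper is still holding the handle there, and the job was handed in at about 20 s; no verdict came back.

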